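# Free the caught offcut from the lever bin and let its lid down

## Robot

A 6-joint arm with a two-finger parallel gripper is mounted at the origin on a cart in front of the work surface, level with it; the furniture and walls round the work are solid. World frame = base frame: x ahead of the robot, y to its left, z up, the work surface at z = 0. Lengths are in m, angles in rad, forces in N, time in s.
With the tool pointing down it reaches from about 0.3 to 0.875 m from the base axis. Payload 4.2 kg.
Tool frame: the origin (TCP) lies at the very end of the fingers, on their centre line; the grasp point (between the pads) lies env.grip_depth behind it (env.grip_depth is the distance from the TCP to the grasp point, in m); z points along the fingers, y is the line along which they close (so a half turn about z gives the same grasp; the last joint's range is limited). The gripper opens to 85 mm and grips with 20 to 120 N. Pads are 22 mm wide; open, the fingers measure 114 mm over their backs; the gripper's body (76 mm by 85 mm) begins 54 mm behind the grasp point. The pads swing forward as they close: fully open they stand 13 mm farther back than shut.
Start: joints at [1.095, 0.32, 1.565, -0, 1.257, -0.02], TCP at [0.253, 0.516, 0.231] pointing down, gripper open.
Joint ranges: [-3.11, 3.11], [-0.84, 2.01], [0.21, 2.61], [-1.34, 4.49], [0.05, 2.63], [-2.56, 2.56]. Speed limits (rad/s): [2.57, 2.57, 3.14, 3.14, 3.14, 3.14].

## Interface

Orientations are given as a unit quaternion [w, x, y, z].
In Python, from workcell import env gives the robot as it stands. The module is installed in compiled form; this text tells all that it offers.
- The arm moves only by the tool apply_moves, never from a script. Its argument "series" is a list of rows, each a list of 2 entries, a list of its own where there are three numbers: the shift along the world's x, y, z in m, then the turn, a rotation vector about the world's x, y, z in rad. A call has 1 to 20 rows; each row shifts and turns the commanded pose from where the row before left it; what a row does not reach is not made up. A row lasts 1/8 s, in which the tool goes at most 62.5 mm and 10.7 degrees, less where a joint would pass 70% of its speed; a pose out of reach is approached as far as the arm can. A call is refused whole if a number of a shift passes 0.0625 or a number of a turn 0.188, either way. A call with a gripper value outside its range is refused whole. "gripper" is the opening, from 0 (shut) to 1 (fully open), set as the call begins (left out, the last holds). The fingers move at their own pace and stop on an object; "squeeze" is the grip in N (left out, the last holds). Time passes only in rows, so rows that do not move let the fingers close. It gives the time, the measured TCP pose, the force, the opening and the grip force at its end, in the units of the state.
- env.get_obs(): the state, without advancing time (a new reading comes with each control period).
- env.grab_frame(name): name is "side" or "top" or "wrist"; returns the picture (420x560x3 uint8, red, green, blue); there is no depth.
- env.get_calibration(name): a dict with "vertical_fov" (degrees; the focal length in pixels is half the picture's height over the tangent of half this angle, whatever the lens; pixels are square), "cx", "cy" (the principal point, pixels), "R" (3x3) and "t" (3): a world point X has camera coordinates R X + t. Camera axes: x right, y down, z forward; pixel columns grow to the right and rows downward; lengths in m; the calibration is good to about 2 mm. A picture is of the moment at which its call begins: read the wrist's pose just before it. get_calibration takes no time and is no camera call; for the wrist camera it gives the pose at the moment of the call.
- env.finish_job(): hands the job in; it is judged then, once.
The state is a dict: "clock": time; "q": joint angles; "joint_vel": joint speeds; "joint_torque": joint torques, N m; "position": TCP position; "ee_rot": TCP orientation; "ft_force": force on the tool from outside, world axes, zero at the start; "ft_torque": the same for the moment, N m; "gripper_width": finger opening in m; "grasp_force": force on a finger pad.
Only numpy, scipy, OpenCV 4.12 (cv2) and the standard library are available. Lean on these libraries where they do the work, as an engineer would, in place of code of your own. Each camera call takes 0.05 s, during which the arm holds its last target. There are 200 camera calls.

## Task

An offcut is caught under the lid of the small grey steel scrap bin, so the bin does not close: with the fingertips press the bin's front lever right down, without forcing it hard against its stop, so that the lid swings wide open and the offcut drops inside. Then let the lever come up slowly under the fingertips, so that the lid comes down gently and does not slam, until it is fully shut. Work the bin by its lever only: do not touch the lid or the offcut, grip or lift nothing, and leave the things beside the bin where they are.

Things in the scene. Friction and masses are not known exactly. Their poses are not given: they have to be found in the camera images.
- scrap_bin: grey sheet-steel bench bin, fixed to the bench: 150 mm deep (x), 160 mm wide (y), rim 130 mm high, walls 4 mm, inner floor 14 mm above the bench. Origin: under its centre, on the bench; its -x axis points out of the front (the lever side), +y to its left, z up. A steel bail lever is pivoted on both side walls, 20 mm in front of the origin and 60 mm up; it reaches round the front of the bin. A push rod on the right side joins it to the lid
- lever_hinge (a joint): turn of the lever in rad, read from where it is found: about 0 = as found, a little pressed, because the caught offcut keeps the lid ajar; -0.063 = fully up (lid shut); 0.287 = fully down on its stop (lid wide open). No spring and no catch: the lid's weight brings the lever back up, pushing with about 5 to 8 N at the tread as found and 1 to 3 N when wide open; hard pressing on the stop (over 60 N on the lever) counts as forcing it
- bin_lever: the dark steel bail lever, 10 mm round bar; origin midway on its pivot line. In the middle of its front bar sits a steel tread plate, 70 mm wide (bin's y), 34 mm deep (x), 6 mm thick, ribbed on top; it is level with the lever half pressed and leans less than 0.2 rad at either end
- tread_top (a point): centre of the top face of the tread, the place to press from above: 85 mm in front of the front wall; about 95 mm above the bench with the lever fully up, 86 mm as found, 45 mm with it fully down. It moves on an arc of radius 145 mm about the lever's pivot line, so nearly straight down, shifting less than 6 mm in the bin's x
- lid_hinge (a joint): turn of the lid in rad, linked to the lever, read from where it is found: about 0 = as found, lying on the caught offcut; -0.215 = shut on the rim; 0.98 = wide open (lever fully down). It turns 3.42 rad for each rad of lever. There is no damper: let go, it falls and slams. Falling faster than 2 rad/s anywhere in the last 0.6 rad before shut counts as slamming (a tread rising at 20 mm/s gives about 0.5 rad/s)
- bin_lid: flat grey sheet-steel lid, 168 mm deep, 184 mm wide, hinged along the bin's rear rim, 132 mm up; its front edge swings up and back. Origin at the middle of the lid; not to be touched
- caught_offcut: pale wood offcut 45 x 90 x 22 mm; origin at the centre of its underside, long side along its y. It lies across the bin's left rim, pinned by the lid, with about 25 to 30 mm sticking out; it tips into the bin by itself when the lid goes up. Not to be touched
- paint_tin: small closed paint tin, red label, 78 mm across, 78 mm high, standing some way to the left of the bin, beyond the screw box and the cork block; origin at the centre of its underside; bystander
- screw_box: green card box of screws, 60 x 87 x 46 mm, some way to the left of the lever; origin at the centre of its underside; bystander
- cork_block: brown cork sanding block, 63 x 110 x 34 mm, lying some way to the left of the bin, by the big wooden tool box; origin at the centre of its underside; bystander

How it is judged:
By the outcome, as a careful person would: the job done as asked, in the order asked, and still so for the second after the job is handed in, with the robot touching nothing.
It also fails if it takes over 43 s, if anything falls off the work surface, if the arm or the gripper's body presses on something with over 40 N, if the wrist force passes 120 N, or if a joint passes its speed limit or range.

## Working session

There is one attempt and no reset: what is moved stays moved. The work goes in short steps, Python scripts to look and compute and a tool call to move; the robot and the scene stay as the last step left them, time stands still between calls to the robot, and variables do not carry over. Pictures are saved under pics/ and viewed, at most 10 in all, crops included, and the job is handed in when it is done.

Besides the shell and the picture viewer there is one more tool, called after "Emit:" as a command line: name --argument value ..., lists and objects as JSON in quotes. apply_moves: Moves the arm, as the interface text tells. Its arguments: {"type":"object","properties":{"series":{"type":"array","items":{"type":"array"}},"gripper":{"type":"number"},"squeeze":{"type":"number"}},"required":["series"]}

```bash
mkdir -p pics
cat > h.py <<'E'
from workcell import env
import numpy as np, cv2
def P(name):
    c=env.get_calibration(name); f=210/np.tan(np.radians(c["vertical_fov"])/2)
    K=np.array([[f,0,c["cx"]],[0,f,c["cy"]],[0,0,1]]); R=np.array(c["R"]);t=np.array(c["t"])
    return K,R,t
def ray(cal,u,v):
    K,R,t=cal; d=R.T@np.linalg.solve(K,[u,v,1]); return -R.T@t,d
def atz(cal,u,v,z):
    o,d=ray(cal,u,v); return o+d*(z-o[2])/d[2]
def proj(cal,X):
    K,R,t=cal; p=K@(R@np.array(X)+t); return p[:2]/p[2]
def tri(*obs):
    A=np.zeros((3,3));b=np.zeros(3)
    for cal,u,v in obs:
        o,d=ray(cal,u,v);d/=np.linalg.norm(d);M=np.eye(3)-np.outer(d,d);A+=M;b+=M@o
    return np.linalg.solve(A,b)
E
python3 - <<'E'
from h import *
for n in("side","top"):
    cv2.imwrite(f"pics/{n}0.png",cv2.resize(env.grab_frame(n)[:,:,::-1],(800,600),interpolation=cv2.INTER_CUBIC))
    K,R,t=P(n);print(n,K[0,0],-R.T@t,R[2])
o=env.get_obs();print(o["clock"],o["position"],o["ee_rot"],o["ft_force"],o["gripper_width"],env.grip_depth)
E
```

```text
side 379.81214053386014 [0.19805385 0.42308395 0.55099685] [ 0.4292894  -0.75182484 -0.5004698 ]
top 454.1855757424384 [ 0.49101558 -0.22100943  1.01336824] [ 8.77650587e-02  8.35337754e-04 -9.96140852e-01]
0.1 [0.25291818 0.51591859 0.23054047] [-1.98729051e-04  2.25938107e-01  9.74141318e-01 -7.90242318e-04] [ 0.29154745 -0.4332073  -0.76048975] 0.08552440418007645 0.0187
```

View pics/side0.png

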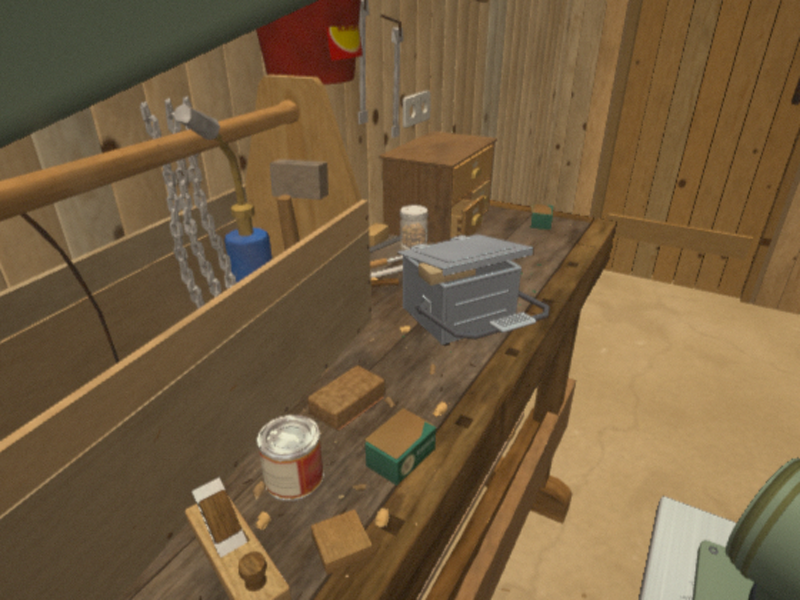

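View pics/top0.png

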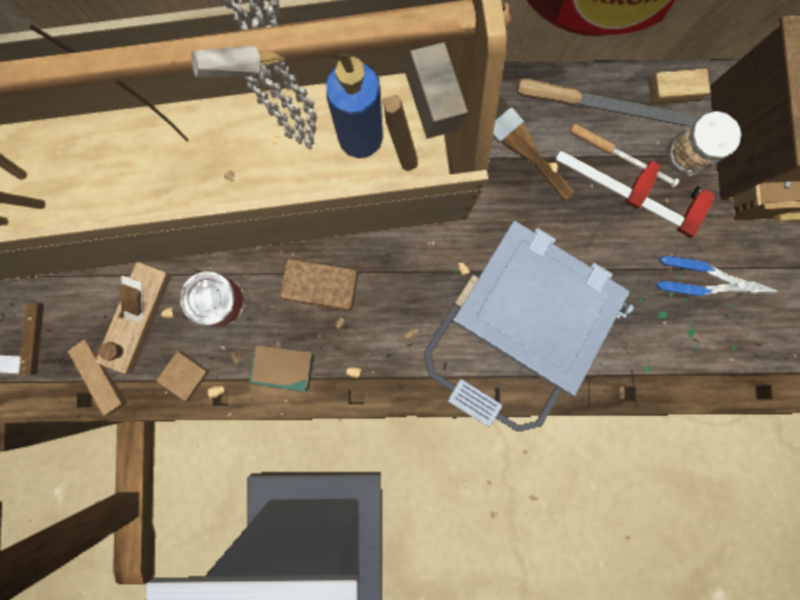

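The side view shows the tread at about (513,322) and the top view shows it at (475,402), both in the 800-px pictures. The bin is turned roughly 30° and the offcut is at its left rim. I'll enlarge both for closer readings.

Run:
```python
from h import *
a=cv2.imread("pics/top0.png");b=cv2.imread("pics/side0.png")
A=cv2.resize(a[350:450,410:570],(800,500),interpolation=cv2.INTER_CUBIC)[:, :]
B=cv2.resize(b[290:350,440:560],(800,400),interpolation=cv2.INTER_CUBIC)
cv2.imwrite("pics/c.png",cv2.resize(np.vstack([A,B]),(533,600),interpolation=cv2.INTER_AREA))
T,S=P("top"),P("side");k=.7
p=tri((T,475*k,402*k),(S,513*k,322*k));print("tread",p)
for n,u,v in(("bl",515,222),("br",630,293),("fr",575,395),("fl",457,319)): print(n,atz(T,u*k,v*k,.15))
```

```text
tread [ 0.41828824 -0.33519086  0.0821537 ]
bl [ 0.66443411 -0.38575481  0.15      ]
br [ 0.56650274 -0.53656031  0.15      ]
fr [ 0.43248253 -0.45829145  0.15      ]
fl [ 0.5344494  -0.30490905  0.15      ]
```

View pics/c.png

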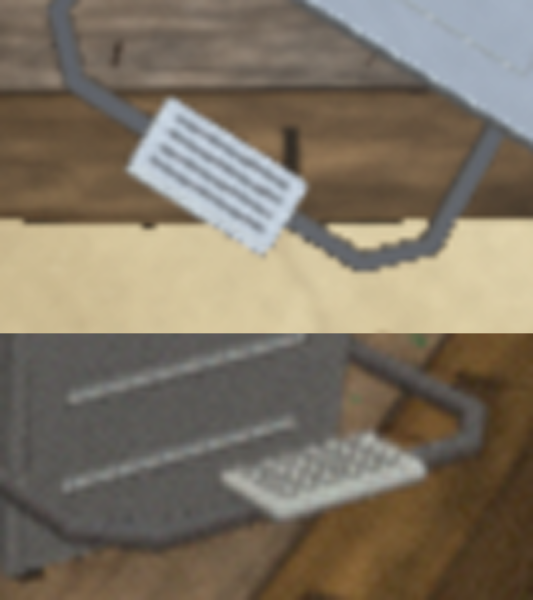

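Emit:
apply_moves --series '[[[0.024, -0.0595, 0], [0, 0, -0.0325]], [[0.024, -0.0595, 0], [0, 0, -0.0325]], [[0.024, -0.0595, 0], [0, 0, -0.0325]], [[0.024, -0.0595, 0], [0, 0, -0.0325]], [[0.024, -0.0595, 0], [0, 0, 0]], [[0.024, -0.0595, 0], [0, 0, 0]], [[0.024, -0.0595, 0], [0, 0, 0]], [[0, -0.062, 0], [0, 0, 0]], [[0, -0.062, 0], [0, 0, 0]], [[0, -0.062, 0], [0, 0, 0]], [[0, -0.062, 0], [0, 0, 0]], [[0, -0.062, 0], [0, 0, 0]], [[0, -0.062, 0], [0, 0, 0]], [[0, -0.062, 0], [0, 0, 0]], [[0, 0, 0], [0, 0, 0]], [[0, 0, 0], [0, 0, 0]]]' --gripper 0

```text
clock: 2.1
position: [0.4163, -0.3228, 0.2307]
ee_rot: [-0.001, 0.289, 0.957, 0.001]
ft_force: [0.0, 0.7, -0.7]
gripper_width: -0.0
grasp_force: 0.0
```

Run:
```python
from h import *
W=P("wrist");im=env.grab_frame("wrist")
cv2.imwrite("pics/w1.png",cv2.resize(im[:,:,::-1],(800,600),interpolation=cv2.INTER_CUBIC))
T,S=P("top"),P("side");k=.7
for a,b in(((461.6,379.1),(523.3,312.5)),((501.8,405.5),(536,319.7)),((489.2,426.5),(501.9,330)),((448.4,401),(490,321.7)),((475.2,403),(512.8,320.8))):
    p=tri((T,a[0]*k,a[1]*k),(S,b[0]*k,b[1]*k));print(p, atz(T,a[0]*k,a[1]*k,.086),proj(W,atz(T,a[0]*k,a[1]*k,.086))/k)
o=env.get_obs();print(o["clock"],o["position"],o["ee_rot"],o["ft_force"],o["q"],proj(W,o["position"])/k)
```

```text
[ 0.42677832 -0.32227738  0.10605665] [ 0.45230552 -0.31593279  0.086     ] [442.60400551 305.17328729]
[ 0.40202603 -0.37856098  0.06866045] [ 0.41462938 -0.37196109  0.086     ] [331.80729535 304.6175078 ]
[ 0.40884724 -0.34501747  0.06642391] [ 0.38556534 -0.35344308  0.086     ] [328.33824323 249.37644329]
[ 0.43168585 -0.29171865  0.10194406] [ 0.42178091 -0.29663031  0.086     ] [442.75094573 247.24773245]
[ 0.41788532 -0.33482097  0.08480395] [ 0.41855182 -0.33445912  0.086     ] [386.41210046 277.03993839]
2.15 [ 0.4164815  -0.32222514  0.23097076] [-5.98883045e-04  2.88459416e-01  9.57491775e-01  5.55474354e-04] [ 0.11104124  0.45084055 -0.44594237] [-6.80675984e-01  2.44470988e-01  1.67260121e+00  6.11074462e-04
  1.22604960e+00 -1.66644413e+00] [403.02538571 378.66379522]
```

View pics/w1.png

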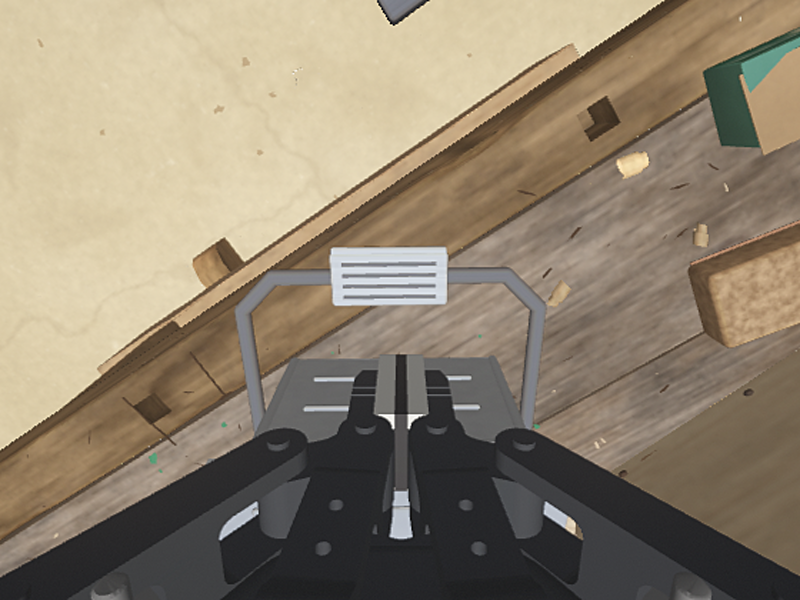

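The wrist view shows the tread at (331–447, 247–305), centre (389,277). My two-view point (0.4186, −0.3345, 0.086) projects to within 3 px of that, so I'll go with it.

Emit:
apply_moves --series '[[[0.001, -0.006, -0.03], [0, 0, 0]], [[0.001, -0.006, -0.03], [0, 0, 0]], [[0, 0, -0.03], [0, 0, 0]], [[0, 0, -0.02], [0, 0, 0]], [[0, 0, -0.01], [0, 0, 0]], [[0, 0, 0], [0, 0, 0]], [[0, 0, 0], [0, 0, 0]]]'

```text
clock: 3.02
position: [0.4194, -0.3355, 0.1124]
ee_rot: [0.001, 0.288, 0.958, -0.0]
ft_force: [-0.1, 0.3, 0.2]
gripper_width: -0.0002
grasp_force: 0.0
```

Now I'll make contact and press partway down.

Emit:
apply_moves --series '[[[0, 0, -0.006], [0, 0, 0]], [[0, 0, -0.006], [0, 0, 0]], [[0, 0, -0.004], [0, 0, 0]], [[0, 0, -0.004], [0, 0, 0]], [[0, 0, -0.003], [0, 0, 0]], [[0, 0, -0.003], [0, 0, 0]], [[0, 0, -0.003], [0, 0, 0]], [[0, 0, -0.003], [0, 0, 0]], [[0, 0, -0.003], [0, 0, 0]], [[0, 0, -0.003], [0, 0, 0]], [[0, 0, -0.003], [0, 0, 0]], [[0, 0, -0.003], [0, 0, 0]], [[0, 0, 0], [0, 0, 0]]]'

```text
clock: 4.65
position: [0.4177, -0.3347, 0.0673]
ee_rot: [-0.001, 0.289, 0.957, 0.0]
ft_force: [-2.9, 1.7, 4.0]
gripper_width: -0.0002
grasp_force: 2.5
```

Emit:
apply_moves --series '[[[0, 0, -0.003], [0, 0, 0]], [[0, 0, -0.003], [0, 0, 0]], [[0, 0, -0.003], [0, 0, 0]], [[0, 0, -0.003], [0, 0, 0]], [[0, 0, -0.003], [0, 0, 0]], [[0, 0, -0.002], [0, 0, 0]], [[0, 0, -0.001], [0, 0, 0]], [[0, 0, 0], [0, 0, 0]]]'

```text
clock: 5.65
position: [0.419, -0.3356, 0.0493]
ee_rot: [0.0, 0.289, 0.957, -0.0]
ft_force: [-0.6, -0.0, 1.9]
gripper_width: -0.0004
grasp_force: 1.2
```

Emit:
apply_moves --series '[[[0, 0, -0.001], [0, 0, 0]], [[0, 0, -0.001], [0, 0, 0]], [[0, 0, -0.001], [0, 0, 0]], [[0, 0, 0], [0, 0, 0]], [[0, 0, 0], [0, 0, 0]]]'

```text
clock: 6.28
position: [0.4192, -0.3357, 0.0465]
ee_rot: [0.001, 0.289, 0.957, -0.0]
ft_force: [0.4, 0.2, 2.9]
gripper_width: -0.0002
grasp_force: 1.7
```

Run:
```python
from h import *
a=env.grab_frame("side");b=env.grab_frame("top")
A=cv2.resize(a[120:260,250:400],(400,373),interpolation=cv2.INTER_CUBIC);B=cv2.resize(b[140:300,280:452],(400,373),interpolation=cv2.INTER_CUBIC)
cv2.imwrite("pics/open.png",np.hstack([A,B])[:,:,::-1])
o=env.get_obs();print(o["clock"],o["position"],o["ft_force"])
```

```text
6.375 [ 0.41913054 -0.33567937  0.04652867] [-0.01059145  0.55277944  3.41474661]
```

View pics/open.png

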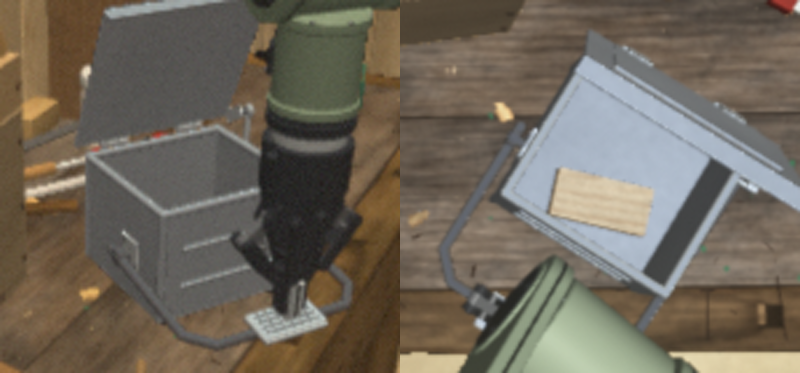

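The lid is wide open, and the top view shows the offcut lying inside on the bin floor at about (600,200). I'll feel for the stop gently.

Emit:
apply_moves --series '[[[0, 0, -0.0005], [0, 0, 0]], [[0, 0, -0.0005], [0, 0, 0]], [[0, 0, 0], [0, 0, 0]], [[0, 0, 0], [0, 0, 0]]]'

```text
clock: 6.88
position: [0.4192, -0.3357, 0.0463]
ee_rot: [0.001, 0.289, 0.957, -0.0]
ft_force: [-1.2, 2.1, 9.0]
gripper_width: -0.0001
grasp_force: 4.8
```

The stop is reached: force rose to 9 N and the tread didn't move. Now I'll let the lever up slowly.

Emit:
apply_moves --series '[[[0, 0, 0.001], [0, 0, 0]], [[0, 0, 0.0015], [0, 0, 0]], [[0, 0, 0.0015], [0, 0, 0]], [[0, 0, 0.0015], [0, 0, 0]], [[0, 0, 0.0015], [0, 0, 0]], [[0, 0, 0.0015], [0, 0, 0]], [[0, 0, 0.0015], [0, 0, 0]], [[0, 0, 0.0015], [0, 0, 0]], [[0, 0, 0.0015], [0, 0, 0]], [[0, 0, 0.0015], [0, 0, 0]], [[0, 0, 0.0015], [0, 0, 0]], [[0, 0, 0.0015], [0, 0, 0]], [[0, 0, 0.0015], [0, 0, 0]], [[0, 0, 0.0015], [0, 0, 0]], [[0, 0, 0.0015], [0, 0, 0]], [[0, 0, 0.0015], [0, 0, 0]], [[0, 0, 0.0015], [0, 0, 0]], [[0, 0, 0.0015], [0, 0, 0]], [[0, 0, 0.0015], [0, 0, 0]], [[0, 0, 0.0015], [0, 0, 0]]]'

```text
clock: 9.38
position: [0.4193, -0.3358, 0.0751]
ee_rot: [0.001, 0.289, 0.957, -0.0]
ft_force: [0.1, 1.5, 5.0]
gripper_width: 0.0002
grasp_force: 2.5
```

Emit:
apply_moves --series '[[[0, 0, 0.0015], [0, 0, 0]], [[0, 0, 0.0015], [0, 0, 0]], [[0, 0, 0.0015], [0, 0, 0]], [[0, 0, 0.0015], [0, 0, 0]], [[0, 0, 0.0015], [0, 0, 0]], [[0, 0, 0.0015], [0, 0, 0]], [[0, 0, 0.0015], [0, 0, 0]], [[0, 0, 0.0015], [0, 0, 0]], [[0, 0, 0.0015], [0, 0, 0]], [[0, 0, 0.0015], [0, 0, 0]], [[0, 0, 0.0015], [0, 0, 0]], [[0, 0, 0.0015], [0, 0, 0]], [[0, 0, 0.0015], [0, 0, 0]], [[0, 0, 0.0015], [0, 0, 0]], [[0, 0, 0.0015], [0, 0, 0]], [[0, 0, 0.0015], [0, 0, 0]], [[0, 0, 0.0015], [0, 0, 0]], [[0, 0, 0], [0, 0, 0]]]'

```text
clock: 11.62
position: [0.418, -0.3348, 0.0998]
ee_rot: [-0.001, 0.289, 0.957, 0.0]
ft_force: [0.5, -0.4, 1.4]
gripper_width: -0.0003
grasp_force: 0.0
```

Emit:
apply_moves --series '[[[-0.002, 0.002, 0.01], [0, 0, 0]], [[-0.008, 0.006, 0.02], [0, 0, 0]], [[-0.01, 0.007, 0.03], [0, 0, 0]], [[-0.01, 0.007, 0.03], [0, 0, 0]], [[0, 0, 0.02], [0, 0, 0]], [[0, 0, 0], [0, 0, 0]], [[0, 0, 0], [0, 0, 0]]]'

```text
clock: 12.5
position: [0.3883, -0.313, 0.2097]
ee_rot: [-0.001, 0.289, 0.957, 0.0]
ft_force: [-0.4, -0.1, 0.4]
gripper_width: -0.0002
grasp_force: 0.0
```

Run:
```python
from h import *
a=env.grab_frame("side");b=env.grab_frame("top")
A=cv2.resize(a[120:260,250:400],(400,373),interpolation=cv2.INTER_CUBIC);B=cv2.resize(b[140:300,280:452],(400,373),interpolation=cv2.INTER_CUBIC)
cv2.imwrite("pics/shut.png",np.hstack([A,B])[:,:,::-1])
o=env.get_obs();print(o["clock"],o["position"],o["ft_force"])
```

```text
12.6 [ 0.38825666 -0.31299844  0.20925347] [ 0.32428183 -0.02425025 -0.29239628]
```

View pics/shut.png

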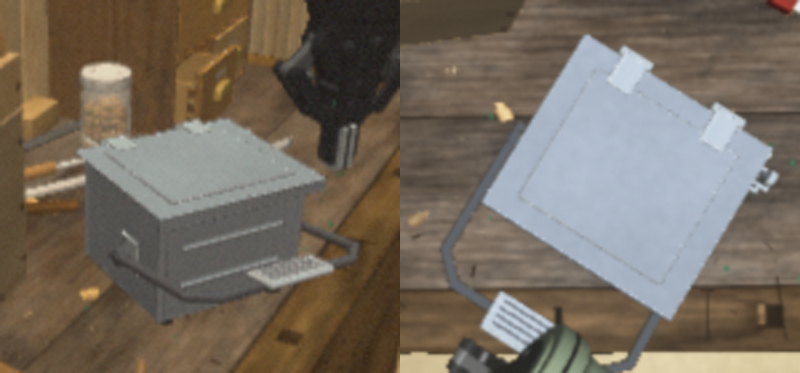

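The lid lies flat on the rim, the lever is fully up, the offcut is no longer sticking out, and the gripper is clear of everything.

```bash
python3 -c "
from workcell import env
print(env.finish_job())"
```

```text
the job is handed in; nothing more can be done
None
```

I pressed the lever to its stop (9 N read there), the offcut dropped inside, and I let the lid down slowly until it was fully shut; the job was handed in at about 12.6 s with the arm clear.

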